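# Nip a bridge blank in the clamping jig and add a quarter turn

## Task

Slide the rosewood blank along the jig's fence until its end is home against the end stop. Then push the crank on the clamp head round clockwise (seen from above) until the pad just nips the blank flat against the fence, and tighten by a quarter turn more, no further. Leave the other things lying on the bench where they are.

Things in the scene. Friction and masses are not known exactly. Their poses are not given: they have to be found in the camera images.
- jig: Fixed plywood board 12 mm thick; origin on its underside, x towards the fence, z up; spans x -120..95, y -155..105 mm. Light-wood fence along y on its far side: face at x = +70 mm, 22 mm thick, standing 22 mm above the board. Light-wood end stop of the same height at the fence's +y end: face at y = +76 mm, x 23..69 mm. The blank slides on the board towards +y.
- stop_face (a point): Point on the end stop's face that meets the middle of the blank's end, 6 mm above the board; at (53, 76, 18) mm in the jig's frame.
- blank: Loose dark rosewood bar, 34 (x) x 152 (y) x 12 mm high, about 70 g, lying on the board; origin at the centre of its underside, y along its length. Starts 35 to 70 mm short of the stop, a little askew, up to 8 mm off the fence. Home and flat against the fence, its origin is at (53, 0, 12) mm in the jig's frame.
- clamp_head: Fixed grey gear housing, 52 x 52 mm, 62 mm high with its cover, flange 60 (x) x 96 (y) mm, bolted on the board at y = 0, 46 to 58 mm on the -x side of the jig's origin, axes parallel to the jig's. Origin on the board's top (12 mm above the bench), on the crank's upright axis. A steel ram (22 mm diameter, axis 16 mm above the board) comes out towards the fence.
- crank (a joint): Angle of the crank, rad, 0..11.5; grows clockwise seen from above. Each full turn (6.28 rad) advances the ram 24 mm (3.82 mm per rad) towards the fence. Stiff: needs about 0.12 N m, some 2.5 N on the arm at 50 mm; stays where it is left.
- crank_grip (a point): Point on the crank arm 50 mm out from its axis, at the arm's mid-height, 79 mm above the board (91 above the bench). The arm is a flat steel bar 14 mm wide, 10 mm thick, reaching 76 mm out, with a black knob 22 mm across, 25 mm high at its end; 12 mm clear above the housing. Best pushed on its side with the shut fingertips, following the circle.
- pad_face (a point): Centre of the cork-faced clamp pad's front face (36 mm wide along y, 18 mm high, 2 to 20 mm above the board), facing the fence. Moves with the ram.
- pad (a joint): How far the sprung pad is pushed back into the ram, m, 0 (free) to 0.012; 1.5 N per mm. The brass stem between ram and pad shows 11 mm when free and shortens by this much. Once the blank is nipped against the fence it grows 3.82 mm per rad of crank, so a quarter turn makes it 0.006.
- cork_block: Bystander: cork block, 65 x 105 x 33 mm, left of the jig board; origin at the centre of its underside.
- tape_roll_blue: Bystander: roll of blue tape, 69 mm across, 25 mm high, behind the fence; origin at the centre of its underside.
- capo: Bystander: black guitar capo, U-shaped, 40 x 75 x 18 mm, right of the jig board; origin at the centre of its underside.
There are look-alikes about, which are no part of the job. Leave any pink look-alike of the blank alone.

How it is judged:
On the way, in this order (a step that is already met when the one before it is completed fails the run):
1. the blank's end is home against the end stop (within 5 mm), the pad not yet pressed (y of blank in the frame of jig between -0.005 and 0.005 m and x of blank in the frame of jig above 0.03 m and value of joint pad below 0.0015 m), for 0.2 s.
2. the pad nips the blank against the fence (y of blank in the frame of jig between -0.005 and 0.005 m and x of blank in the frame of jig above 0.05 m and value of joint pad above 0.0005 m), for 0.05 s.
At the end, for the whole second after the job is handed in: The blank lies flat on the board with its end within 5 mm of the end stop and its side against the fence (within 3 mm, 2 degrees), held by the pad, which is pushed in by 3.7 to 8.3 mm: a quarter turn (90 degrees, give or take 35) past the touch. Crank and blank are at rest (y of blank in the frame of jig between -0.005 and 0.005 m and x of blank in the frame of jig between 0.05 and 0.056 m and z of blank in the frame of jig below 0.015 m and angle between the y axis of blank and the y axis of jig, either way round below 0.035 rad and value of joint pad between 0.0037 and 0.0083 m and velocity of joint crank between -0.05 and 0.05 rad/s and linear speed of blank below 0.01 m/s).
It fails at once if the clamp is over-tightened (pad pushed in more than 10.5 mm) (value of joint pad above 0.0105 m).
It fails at once if the cork block is shifted more than 30 mm (distance of cork_block from where it was at the start of the episode above 0.03 m).
It fails at once if the tape roll is shifted more than 30 mm (distance of tape_roll_blue from where it was at the start of the episode above 0.03 m).
It fails at once if the capo is shifted more than 30 mm (distance of capo from where it was at the start of the episode above 0.03 m).
It also fails if it takes over 64 s, if anything falls off the work surface, if the arm or the gripper's body presses on something with over 40 N, if the wrist force passes 120 N, or if a joint passes its speed limit or range.

## Robot

A 6-joint arm with a two-finger parallel gripper is mounted at the origin on a cart in front of the work surface, level with it; the furniture and walls round the work are solid. World frame = base frame: x ahead of the robot, y to its left, z up, the work surface at z = 0. Lengths are in m, angles in rad, forces in N, time in s.
With the tool pointing down it reaches from about 0.25 to 0.725 m from the base axis. Payload 4 kg.
Tool frame: the origin (TCP) lies where the fingers leave the gripper's body, on its centre line; the fingertips stand 73 mm ahead of it and the grasp point (between the pads) lies 54 mm ahead of it (bot.tips_ahead is the z of the fingertips in the tool frame, in m); z points along the fingers, y is the direction in which the jaws open and shut (so a half turn about z gives the same grasp; the last joint's range is limited). The gripper opens to 85 mm and grips with 20 to 120 N. Pads are 22 mm wide; open, the fingers measure 114 mm over their backs; the gripper's body (76 mm by 85 mm) begins 54 mm behind the grasp point. The pads swing forward as they close: fully open they stand 13 mm farther back than shut.
Start: joints at [-1.162, 0.241, 0.005, 1.335, 0, 1.571], TCP at [0.199, -0.459, 0.304] pointing down, gripper open.
Joint ranges: [-2.72, 2.72], [-1.05, 1.87], [-1.09, 1.28], [-1.99, 2.15], [-1.42, 1.44], [-3.14, 3.14]. Speed limits (rad/s): [2.79, 2.79, 3.14, 3.14, 3.14, 3.14].

## Interface

Orientations are given as a unit quaternion [x, y, z, w].
In Python, from workcell import readout, camera, get_calibration, order, bot gives the robot as it stands.
- The arm moves only by the tool send_rows, never from a script. Its argument "moves" is a list of rows, each a list of 3 entries, a list of its own where there are three numbers: the shift along the tool's x, y, z in mm, then the turn, a rotation vector about the tool's x, y, z in rad, then the finger opening in mm, from 0 to 85.4. In form: [[[dx, dy, dz], [ax, ay, az], grip], ...]. A call has 1 to 12 rows; each row is the pose to reach, as a shift and turn from the pose measured when the call began, along the tool's axes at that moment; what a row does not reach only later rows make up. A row lasts 1/12 s, in which the tool goes at most 41.7 mm and 7.16 degrees, less where a joint would pass 70% of its speed; a pose out of reach is approached as far as the arm can. A call with a gripper value outside its range is refused whole. The fingers move at their own pace and stop on an object; the grip force is fixed at half the most. Time passes only in rows, so rows that repeat a pose let the fingers close. It gives the time, the measured TCP pose, the force and the opening at its end, in the units of the state.
- readout.get_obs(): the state, without advancing time (a new reading comes with each control period).
- camera(name): name is "scene" or "top" or "wrist"; returns the picture (420x560x3 uint8, red, green, blue); there is no depth.
- get_calibration(name): a dict with "fx", "fy", "cx", "cy" (pixels), "k1" (the pictures are not rectified: a ray, as slopes to the right and down, at radius r is drawn at 1 + k1 r^2 times it, then the intrinsics apply), "R" (3x3) and "t" (3): a world point X has camera coordinates R X + t. Camera axes: x right, y down, z forward; pixel columns grow to the right and rows downward; lengths in m; the calibration is good to about 2 mm. A picture is of the moment at which its call begins: read the wrist's pose just before it. get_calibration takes no time and is no camera call; for the wrist camera it gives the pose at the moment of the call.
- order.job_done(): hands the job in, once; it reports no verdict.
The state is a dict: "clock": time; "joint_pos": joint angles; "joint_vel": joint speeds; "tau": joint torques, N m; "eef_pos": TCP position; "tool_rot": TCP orientation; "ft_force": force on the tool from outside, world axes, zero at the start; "ft_torque": the same for the moment, N m; "grip_width": finger opening in m.
Only numpy, scipy, OpenCV 4.12 (cv2) and the standard library are available. Lean on these libraries where they do the work, as an engineer would, in place of code of your own. Each camera call takes 0.05 s, during which the arm holds its last target. There are 200 camera calls.

## Working session

There is one attempt and no reset: what is moved stays moved. The work goes in short steps, Python scripts to look and compute and a tool call to move; the robot and the scene stay as the last step left them, time stands still between calls to the robot, and variables do not carry over. Pictures are saved under pics/ and viewed, about 8 in all and at most 12, crops included, and the job is handed in when it is done.

Besides the shell and the picture viewer there is one more tool, called in YAML: its name, and indented under it one key for each argument. send_rows: Moves the arm, as the interface text tells. Its arguments: {"type":"object","properties":{"moves":{"type":"array","items":{"type":"array"}}},"required":["moves"]}

```bash
mkdir -p pics; ls; python3 - <<'E'
from workcell import readout,camera,get_calibration,bot
import cv2
print(readout.get_obs())
for n in("scene","top"):
    im=camera(n); cv2.imwrite(f"pics/{n}0.png",im[:,:,::-1]); c=get_calibration(n); print(n,c)
E
```

```text
pics
{'clock': 0.0, 'joint_pos': array([-1.16201018e+00,  2.41420295e-01,  3.69081590e-03,  1.33523912e+00,
       -1.33116957e-05,  1.57080608e+00]), 'joint_vel': array([-0.00060668, -0.00086705,  0.00113069,  0.00030648,  0.0005289 ,
       -0.00089603]), 'tau': array([ 8.00171565e-04, -3.72319829e+01,  2.52406150e+01,  1.70498178e-02,
        7.16366230e-05,  1.03191644e-05]), 'eef_pos': array([ 0.19854354, -0.45833799,  0.30299642]), 'tool_rot': array([ 9.79184765e-01,  2.02968016e-01, -2.26979050e-04, -1.06217719e-03]), 'ft_force': array([-0.04657242, -0.27885196,  0.25674272]), 'ft_torque': array([0.00665119, 0.02065344, 0.01702368]), 'grip_width': 0.08577297241634958}
scene {'fx': 507.2382269963364, 'fy': 507.2382269963364, 'cx': 263.25572760912456, 'cy': 206.83944309336715, 'k1': 0.014697874959524005, 'R': array([[-0.85376639, -0.52009394,  0.02419188],
       [-0.24224027,  0.35566497, -0.90267496],
       [ 0.46087158, -0.77653379, -0.42964249]]), 't': array([0.44641964, 0.19492001, 0.82839852])}
top {'fx': 515.5550942179858, 'fy': 515.5550942179858, 'cx': 278.58439747389053, 'cy': 212.16325997565608, 'k1': -0.17379678459565276, 'R': array([[-0.02497229, -0.99954736, -0.01677648],
       [-0.98879102,  0.02716769, -0.1468136 ],
       [ 0.14720292,  0.01292216, -0.9890219 ]]), 't': array([0.04921492, 0.52327979, 1.08859697])}
```

View pics/top0.png

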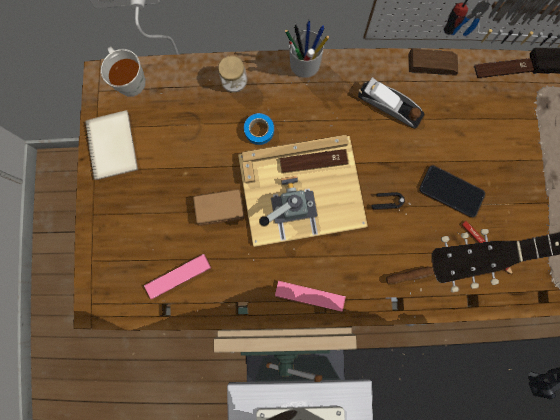

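View pics/scene0.png

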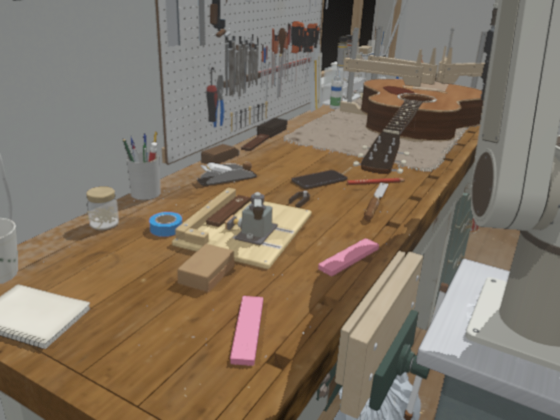

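The top view shows the jig at pixels (241–367, 137–244), with the fence on the far side and the end stop at its left end near (249,170). The blank is at about (313,160), the crank hub at (295,203) and its black knob at (264,221). The cork block is at (217,207), the tape at (259,128) and the capo at (388,201).

```bash
cat > h.py <<'E'
import numpy as np, cv2
from workcell import readout,camera,get_calibration,bot
from scipy.spatial.transform import Rotation as Ro
def ray(c,p):
    q=(np.asarray(p,float)-[c['cx'],c['cy']])/[c['fx'],c['fy']]; s=q.copy()
    for _ in range(20): s=q/(1+c['k1']*(s@s))
    R=np.array(c['R']); return -R.T@c['t'], R.T@np.r_[s,1]
def onz(c,p,z):
    o,d=ray(c,p); return o+d*(z-o[2])/d[2]
def proj(c,X):
    v=np.array(c['R'])@X+c['t']; s=v[:2]/v[2]; s=s*(1+c['k1']*(s@s)); return s*[c['fx'],c['fy']]+[c['cx'],c['cy']]
def tri(c1,p1,c2,p2):
    o1,d1=ray(c1,p1);o2,d2=ray(c2,p2);A=np.c_[d1,-d2];k=np.linalg.lstsq(A,o2-o1,rcond=None)[0]
    a,b=o1+k[0]*d1,o2+k[1]*d2; return (a+b)/2,np.linalg.norm(a-b)
def st():
    o=readout.get_obs(); print('t',round(o['clock'],2),'p',o['eef_pos'].round(4),'q',o['tool_rot'].round(4),'F',o['ft_force'].round(1),'g',round(o['grip_width'],4)); return o
E
python3 - <<'E'
from h import *
c=get_calibration('top'); im=cv2.imread('pics/top0.png')
cv2.imwrite('pics/top0z.png',cv2.resize(im[110:260,180:380],None,fx=4,fy=4,interpolation=cv2.INTER_CUBIC))
for n,p,z in [('FL',(241,150),.034),('FR',(350,137),.034),('NR',(367,230),.012),('NL',(253,244),.012),('hub',(295,203),.09),('knob',(264,221),.11),('cork',(217,207),.033),('tape',(259,128),.025),('capo',(388,201),.018)]: print(n,onz(c,p,z).round(3))
o=st(); w=get_calibration('wrist'); R=Ro.from_quat(o['tool_rot']).as_matrix()
print('cam in tool',R.T@(-np.array(w['R']).T@w['t']-o['eef_pos']),'\n',R.T@np.array(w['R']).T, w['fx'],w['k1'])
E
```

```text
FL [0.669 0.116 0.034]
FR [ 0.692 -0.13   0.034]
NR [ 0.483 -0.161  0.012]
NL [0.458 0.095 0.012]
hub [ 0.535 -0.     0.09 ]
knob [0.496 0.065 0.11 ]
cork [0.541 0.171 0.033]
tape [0.722 0.076 0.025]
capo [ 0.546 -0.211  0.018]
t 0.1 p [ 0.1986 -0.4584  0.3031] q [ 9.792e-01  2.030e-01 -2.000e-04 -9.000e-04] F [-0.4 -0.6 -0.6] g 0.0853
cam in tool [ 0.07358079  0.000233   -0.07132304] 
 [[ 5.24391710e-04 -9.58094035e-01 -2.86453392e-01]
 [ 9.99999727e-01  3.53169255e-04  6.49397826e-04]
 [-5.21017652e-04 -2.86453655e-01  9.58093958e-01]] 336.5212281580096 -0.03086669524419342
```

View pics/top0z.png

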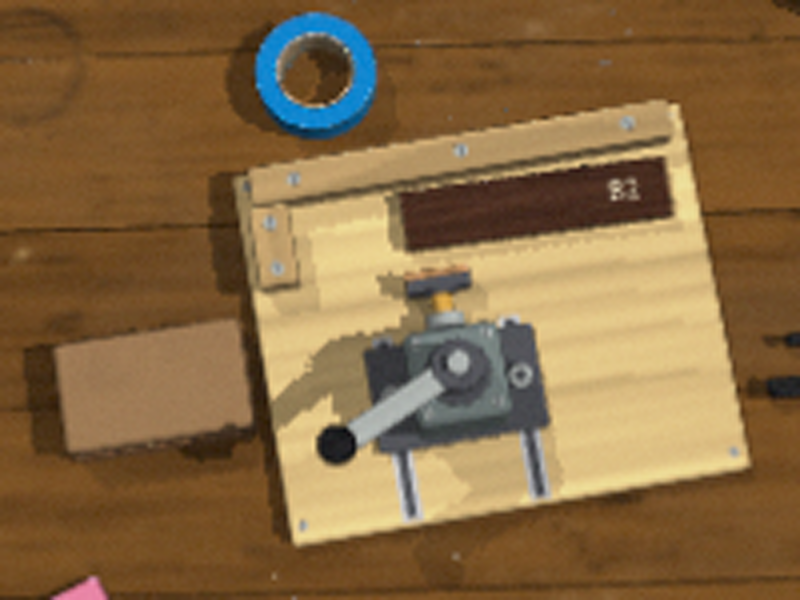

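send_rows:
  moves:
    - [[541,-243,0],[0,0,0.314],0]
    - [[541,-243,0],[0,0,0.314],0]
    - [[541,-243,0],[0,0,0.314],0]
    - [[541,-243,0],[0,0,0.314],0]
    - [[541,-243,0],[0,0,0.314],0]
    - [[541,-243,0],[0,0,0.314],0]
    - [[541,-243,0],[0,0,0.314],0]
    - [[541,-243,0],[0,0,0.314],0]
    - [[541,-243,0],[0,0,0.314],0]
    - [[541,-243,0],[0,0,0.314],0]
    - [[541,-243,0],[0,0,0.314],0]
    - [[541,-243,0],[0,0,0.314],0]

```text
clock: 1.1
eef_pos: [0.5304, -0.094, 0.3032]
tool_rot: [0.999, 0.048, -0.001, -0.001]
ft_force: [1.9, 0.2, 1.3]
grip_width: 0.0002
```

send_rows:
  moves:
    - [[40,-35,0],[0,0,0],0]
    - [[77,-67,0],[0,0,0],0]
    - [[77,-67,0],[0,0,0],0]
    - [[77,-67,0],[0,0,0],0]
    - [[77,-67,0],[0,0,0],0]

```text
clock: 1.52
eef_pos: [0.6009, -0.0188, 0.3019]
tool_rot: [0.999, 0.049, -0.002, -0.001]
ft_force: [-0.3, -0.7, 0.1]
grip_width: -0.0003
```

```bash
cat > snap.py <<'E'
import sys,pickle
from h import *
o=st(); c=get_calibration('wrist'); im=camera('wrist')[:,:,::-1]
n=sys.argv[1]; cv2.imwrite(f'pics/{n}.png',im); pickle.dump((c,o),open(f'pics/{n}.pkl','wb'))
z=float(sys.argv[2]) if len(sys.argv)>2 else 1.4
cv2.imwrite(f'pics/{n}z.png',cv2.resize(im,None,fx=z,fy=z,interpolation=cv2.INTER_CUBIC))
E
python3 snap.py w1
```

```text
t 1.52 p [ 0.6009 -0.0188  0.3019] q [ 9.988e-01  4.880e-02 -1.900e-03 -8.000e-04] F [-0.3 -0.7  0.1] g -0.0003
```

View pics/w1z.png

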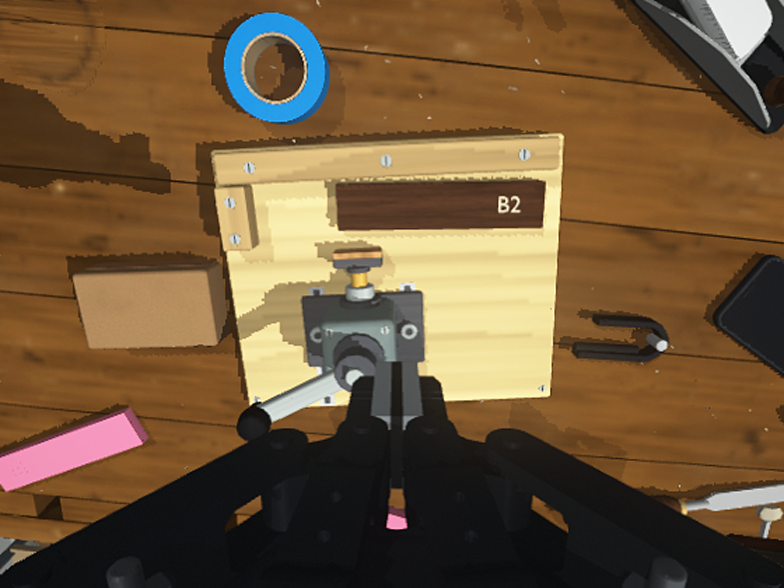

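The wrist view shows the blank at zoomed pixels (337–545, 180–230), with its left end about 80 px right of the stop's face (x≈255). The pad front is at (357,250), the hub at (355,362) and the knob at (254,420).

```bash
cat > m1.py <<'E'
from h import *
import pickle
c,o=pickle.load(open('pics/w1.pkl','rb')); t=get_calibration('top'); z=1.4
W=lambda x,y:np.array([x/z,y/z]); T=lambda x,y:np.array([180+x/4,110+y/4])
P={}
for n,a,b in [('s1',(249,167),(293,180)),('s2',(386,161),(461,150)),('s3',(524,155),(627,123)),('st1',(230,203),(270,223)),('st2',(236,240),(277,268)),('bNR',(543,389),(734,452)),
   ('blkNR',(543,229),(672,215)),('blkNL',(337,230),(408,250)),('hub',(355,378),(458,362)),('knob',(254,420),(337,444))]:
    X,e=tri(c,W(*a),t,T(*b)); print(n,X.round(4),'gap',round(e*1e3,1)); P[n]=X
# blank in w1 by mask
im=cv2.imread('pics/w1.png'); g=im.max(2); m=((g<85)&(im[:,:,2].astype(int)>im[:,:,0]+10)).astype(np.uint8); m[:120]=0;m[172:]=0;m[:,:225]=0;m[:,400:]=0
m=cv2.morphologyEx(m,cv2.MORPH_CLOSE,np.ones((9,9)))
cn=max(cv2.findContours(m,0,1)[0],key=cv2.contourArea)[:,0]
Q=np.array([onz(c,p,.024)[:2] for p in cn],np.float32); r=cv2.minAreaRect(Q); print('blank',r,cv2.contourArea(cn))
for n,p,h in [('FL',(212,152),.034),('FR',(562,134),.034),('fenceFrL',(220,186),.034),('fenceFrR',(558,167),.034),('boardR_far',(563,180),.012),('NR',(551,397),.012),('NL',(250,408),.012),('stopTR',(252,186),.034),('stopBR',(258,247),.034),
  ('padL',(334,250),.032),('padR',(382,248),.032),('hub',(355,362),.1)]: print(n,onz(c,W(*p),h).round(4))
E
python3 m1.py
```

```text
s1 [0.6573 0.0899 0.032 ] gap 1.8
s2 [ 0.6709 -0.005   0.0337] gap 1.0
s3 [ 0.6846 -0.0996  0.0319] gap 0.1
st1 [0.6318 0.1026 0.0353] gap 0.8
st2 [0.6058 0.0987 0.0349] gap 0.1
bNR [ 0.4987 -0.1537  0.013 ] gap 0.7
blkNR [ 0.6335 -0.1246  0.0221] gap 1.9
blkNL [0.6175 0.0267 0.0204] gap 2.0
hub [0.5385 0.0013 0.1024] gap 0.3
knob [0.4983 0.0656 0.0976] gap 1.7
blank ((0.6441245675086975, -0.04646387696266174), (0.03356330841779709, 0.1506003588438034), 6.413371562957764) 4067.5
FL [0.6656 0.1159 0.034 ]
FR [ 0.7009 -0.1227  0.034 ]
fenceFrL [0.643  0.1104 0.034 ]
fenceFrR [ 0.6791 -0.1241  0.034 ]
boardR_far [ 0.6705 -0.1369  0.012 ]
NR [ 0.4914 -0.1628  0.012 ]
NL [0.4553 0.0943 0.012 ]
stopTR [0.6451 0.0878 0.034 ]
stopBR [0.6019 0.0829 0.034 ]
padL [0.6047 0.0277 0.032 ]
padR [ 0.6096 -0.0073  0.032 ]
hub [0.5484 0.0023 0.1   ]
```

send_rows:
  moves:
    - [[15,45,20],[0,0,-0.045],0]
    - [[30,80,50],[0,0,-0.045],0]
    - [[43,115,80],[0,0,-0.045],0]
    - [[43,130,110],[0,0,-0.045],0]
    - [[43,130,140],[0,0,-0.045],0]
    - [[43,130,165],[0,0,-0.045],0]
    - [[43,130,185],[0,0,-0.045],0]
    - [[43,130,200],[0,0,-0.045],0]
    - [[43,130,208],[0,0,-0.045],0]
    - [[43,130,210],[0,0,-0.045],0]
    - [[43,130,210],[0,0,-0.045],0]

```text
clock: 2.48
eef_pos: [0.6541, -0.1456, 0.092]
tool_rot: [0.998, 0.07, -0.002, -0.001]
ft_force: [0.5, -0.4, -0.1]
grip_width: -0.0001
```

```bash
python3 - <<'E'
from h import *
o=st(); R=Ro.from_quat(o['tool_rot']).as_matrix(); tip=o['eef_pos']+R@[0,0,bot.tips_ahead]; print('tip',tip, 'axes',R.round(4).tolist())
O=np.array([.5885,.0076]);a=np.radians(8.2);J=np.array([[np.cos(a),np.sin(a)],[-np.sin(a),np.cos(a)]]);print('jig',J@(tip[:2]-O))
E
```

```text
t 2.48 p [ 0.6541 -0.1456  0.092 ] q [ 9.976e-01  6.980e-02 -2.200e-03 -8.000e-04] F [ 0.5 -0.4 -0.1] g -0.0001
tip [ 0.65376307 -0.14554643  0.01939482] axes [[0.9903, 0.1392, -0.0045], [0.1392, -0.9903, 0.0014], [-0.0043, -0.002, -1.0]]
jig [ 0.04275273 -0.1608891 ]
```

send_rows:
  moves:
    - [[2,-4,2],[0,0,0],0]
    - [[4,-8,2],[0,0,0],0]
    - [[5,-13,2],[0,0,0],0]
    - [[5,-18,2],[0,0,0],0]
    - [[5,-23,2],[0,0,0],0]
    - [[5,-28,2],[0,0,0],0]
    - [[6,-33,2],[0,0,0],0]
    - [[6,-38,2],[0,0,0],0]
    - [[6,-43,2],[0,0,0],0]
    - [[6,-48,2],[0,0,0],0]
    - [[6,-53,2],[0,0,0],0]
    - [[6,-57,2],[0,0,0],0]

```text
clock: 3.48
eef_pos: [0.652, -0.0878, 0.0901]
tool_rot: [0.998, 0.07, -0.002, -0.001]
ft_force: [-0.2, -0.9, 0.2]
grip_width: 0.0002
```

```bash
python3 snap.py w2
```

```text
t 3.48 p [ 0.652  -0.0878  0.0901] q [ 9.976e-01  6.980e-02 -2.300e-03 -9.000e-04] F [-0.2 -0.9  0.2] g 0.0002
```

View pics/w2z.png

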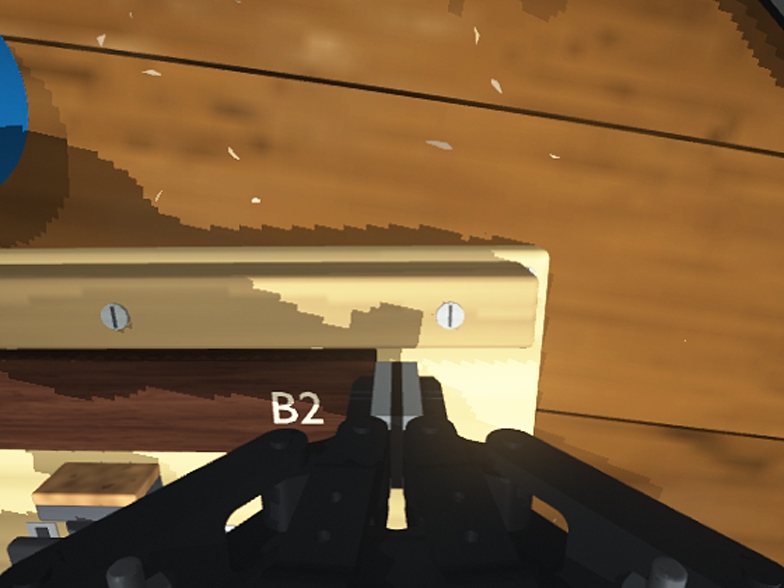

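The blank follows the finger, with its right end at zoomed x≈377 against the fingertip, and it lies along the fence. I'll push on gently until I feel contact.

send_rows:
  moves:
    - [[0,-3,0],[0,0,0],0]
    - [[0,-6,0],[0,0,0],0]
    - [[0,-9,0],[0,0,0],0]
    - [[0,-11,0],[0,0,0],0]
    - [[0,-12,0],[0,0,0],0]

```text
clock: 3.95
eef_pos: [0.6501, -0.0748, 0.09]
tool_rot: [0.998, 0.07, -0.002, -0.001]
ft_force: [0.2, -0.3, 0.4]
grip_width: 0.0001
```

send_rows:
  moves:
    - [[0,-1,0],[0,0,0],0]
    - [[0,-2,0],[0,0,0],0]
    - [[0,-3,0],[0,0,0],0]

```text
clock: 4.2
eef_pos: [0.6497, -0.0718, 0.09]
tool_rot: [0.998, 0.07, -0.002, -0.001]
ft_force: [-0.2, -0.6, 0.2]
grip_width: -0.0001
```

send_rows:
  moves:
    - [[0,-1,0],[0,0,0],0]
    - [[0,-2,0],[0,0,0],0]

```text
clock: 4.37
eef_pos: [0.6494, -0.0699, 0.09]
tool_rot: [0.998, 0.07, -0.002, -0.001]
ft_force: [0.1, -0.7, 0.7]
grip_width: -0.0
```

send_rows:
  moves:
    - [[0,-1,0],[0,0,0],0]
    - [[0,-2,0],[0,0,0],0]

```text
clock: 4.53
eef_pos: [0.6491, -0.0678, 0.09]
tool_rot: [0.998, 0.07, -0.002, -0.001]
ft_force: [0.6, -0.9, -0.1]
grip_width: -0.0002
```

send_rows:
  moves:
    - [[0,-1,0],[0,0,0],0]
    - [[0,-2,0],[0,0,0],0]

```text
clock: 4.7
eef_pos: [0.6488, -0.0657, 0.09]
tool_rot: [0.998, 0.07, -0.002, -0.001]
ft_force: [-0.5, -0.0, 0.4]
grip_width: 0.0001
```

```bash
python3 - <<'E'
from h import *
im=camera('top'); cv2.imwrite('pics/t2z.png',cv2.resize(im[135:235,230:380,::-1],None,fx=5,fy=5,interpolation=cv2.INTER_CUBIC));st()
E
```

```text
t 4.75 p [ 0.6488 -0.0658  0.09  ] q [ 0.9975  0.0702 -0.0024 -0.0011] F [ 0.3 -0.7 -0.4] g 0.0002
```

View pics/t2z.png

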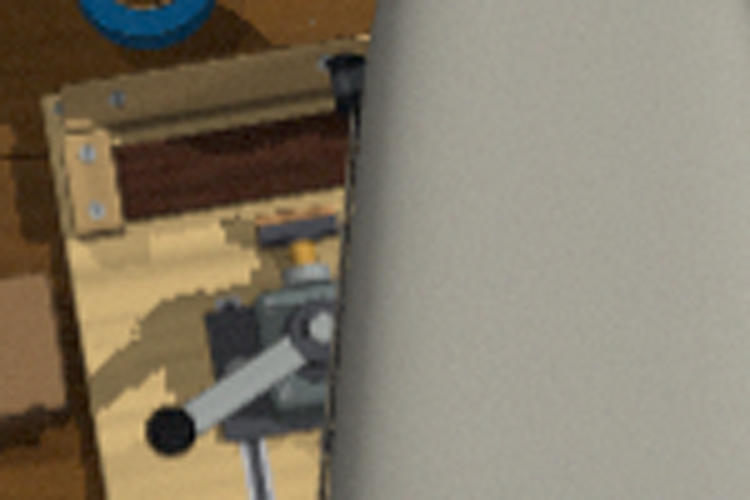

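The blank's left end, at (118,180), is now at or nearly at the stop's edge, but there is no contact force yet.

send_rows:
  moves:
    - [[0,-1,0],[0,0,0],0]
    - [[0,-1,0],[0,0,0],0]

```text
clock: 4.92
eef_pos: [0.6489, -0.0654, 0.0901]
tool_rot: [0.998, 0.07, -0.002, -0.0]
ft_force: [-0.5, -3.4, -0.9]
grip_width: -0.0001
```

send_rows:
  moves:
    - [[0,-1,0],[0,0,0],0]
    - [[0,-1,0],[0,0,0],0]

```text
clock: 5.08
eef_pos: [0.649, -0.0653, 0.0903]
tool_rot: [0.998, 0.07, -0.002, 0.001]
ft_force: [0.5, -5.5, 0.9]
grip_width: 0.0002
```

send_rows:
  moves:
    - [[0,-1,0],[0,0,0],0]
    - [[0,-1,0],[0,0,0],0]

```text
clock: 5.25
eef_pos: [0.649, -0.0651, 0.0904]
tool_rot: [0.998, 0.069, -0.002, 0.002]
ft_force: [1.0, -5.0, -0.9]
grip_width: -0.0001
```

send_rows:
  moves:
    - [[0,8,0],[0,0,0],0]
    - [[0,10,-30],[0,0,0],0]
    - [[0,10,-70],[0,0,0],0]
    - [[0,10,-110],[0,0,0],0]
    - [[-15,-10,-140],[0,0,0],0]
    - [[-40,-35,-160],[0,0,0],0]
    - [[-54,-60,-160],[0,0,0],0]
    - [[-54,-73,-160],[0,0,0],0]
    - [[-54,-73,-160],[0,0,0],0]

```text
clock: 6.0
eef_pos: [0.585, 0.0032, 0.2511]
tool_rot: [0.997, 0.071, -0.002, 0.0]
ft_force: [0.7, -0.0, -0.2]
grip_width: -0.0002
```

```bash
python3 snap.py w3
```

```text
t 6.0 p [0.585  0.0032 0.2511] q [ 9.975e-01  7.120e-02 -1.600e-03  4.000e-04] F [ 0.7 -0.  -0.2] g -0.0002
```

View pics/w3z.png

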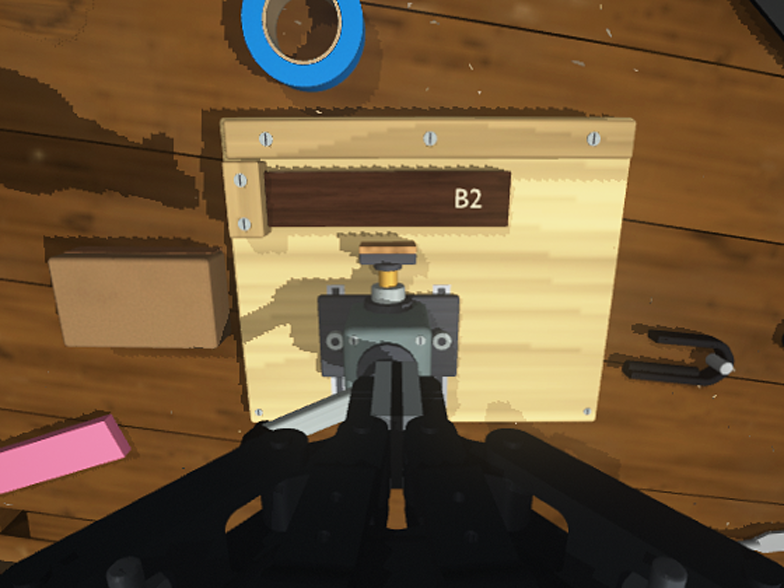

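The blank is home: its left end is on the stop at (266,200), and its far edge at y≈171 is a few mm clear of the fence (158). The pad face is at y≈243.

```bash
cat > m3.py <<'E'
from h import *
import pickle
c,o=pickle.load(open('pics/w3.pkl','rb')); z=1.4
def X(p,h): return onz(c,np.array(p)/z,h)[:2]
a0,a1=X((222,160),.034),X((634,158),.034); s1,s3=X((265,139),.034),X((593,139),.034)
for u,v in((a0,a1),(s1,s3),(X((252,420),.012),X((595,421),.012))):
    print('yaw',np.degrees(np.arctan2(v[0]-u[0],u[1]-v[1])).round(2))
a=np.radians(8.1); ux=np.array([np.cos(a),np.sin(a)]);uy=np.array([-np.sin(a),np.cos(a)])
fx=(a0+a1)@ux/2; O=X((595,421),.012)+.12*ux+.155*uy; print('O NR',O,'fence->Ox',fx-.07,O@ux,'Oy',O@uy)
F=lambda p,h:((X(p,h)@ux-fx+.07)*1e3, (X(p,h)@uy-O@uy)*1e3)
for n,p,h in[('blkFL',(266,171),.024),('blkFR',(510,171),.024),('blkNL',(267,226),.024),('blkNR',(509,226),.024),('padtopL',(361,243),.032),('padtopR',(416,242),.032),('stop',(266,200),.034),('s3',(593,139),.034),('cork front',(361,243),.032),('stem bottom',(388,285),.028)]: print(n,np.round(F(p,h),1))
E
python3 m3.py
```

```text
yaw 8.53
yaw 8.28
yaw 7.91
O NR [0.58877679 0.00849105] fence->Ox 0.5829515043703661 0.5840993497814091 Oy -0.07455303154191173
blkFL [62.4 74.8]
blkFR [ 62.6 -74.8]
blkNL [28.7 76.7]
blkNR [ 28.9 -76.5]
padtopL [19.2 16.8]
padtopR [ 19.9 -17.4]
stop [45.7 73.4]
s3 [  81.4 -120. ]
cork front [19.2 16.8]
stem bottom [-8.8  0.2]
```

```bash
cat > goto.py <<'E'
# usage: goto.py phi_deg ahead_mm r_mm tipz yaw_deg -> needed shift/turn in current tool axes
import sys
from h import *
phi,ah,r,tz,yaw=map(float,sys.argv[1:6]); H=np.array([.5385,.001])
o=st(); print('q',o['joint_pos'].round(3))
R=Ro.from_quat(o['tool_rot']); f=np.radians(phi)
xy=H+r/1e3*np.array([np.cos(f),np.sin(f)])+ah/1e3*np.array([np.sin(f),-np.cos(f)])
Rt=Ro.from_euler('z',yaw,degrees=True)*Ro.from_quat([1,0,0,0])
tcp=np.r_[xy,tz+bot.tips_ahead]
print('tgt',tcp.round(4),'yaw now',np.degrees(np.arctan2(R.as_matrix()[1,0],R.as_matrix()[0,0])).round(1))
print('shift mm',(R.inv().apply(tcp-o['eef_pos'])*1e3).round(1),'turn',(R.inv()*Rt).as_rotvec().round(3))
tip=o['eef_pos']+R.apply([0,0,bot.tips_ahead]); d=tip[:2]-H
print('tip',tip.round(4),'r',np.hypot(*d).round(4),'ang',np.degrees(np.arctan2(d[1],d[0])).round(1))
E
python3 goto.py 121.7 -27 50 0.082 121.7
```

```text
t 6.05 p [0.5857 0.0018 0.2504] q [ 0.9975  0.0706 -0.0018  0.0011] F [-0.3 -1.1 -0.1] g 0.0002
q [ 4.000e-03  4.390e-01  1.480e-01  1.283e+00 -2.000e-03  3.004e+00]
tgt [0.4893 0.0294 0.1546] yaw now 8.1
shift mm [-91.2 -41.1  96.1] turn [-0.003  0.004 -1.983]
tip [0.5854 0.0016 0.1778] r 0.0469 ang 0.7
```

send_rows:
  moves:
    - [[0,0,0],[0,0,-0.12],0]
    - [[0,0,0],[0,0,-0.24],0]
    - [[0,0,0],[0,0,-0.36],0]
    - [[0,0,0],[0,0,-0.48],0]
    - [[0,0,0],[0,0,-0.6],0]
    - [[0,0,0],[0,0,-0.72],0]
    - [[0,0,0],[0,0,-0.84],0]
    - [[0,0,0],[0,0,-0.96],0]
    - [[0,0,0],[0,0,-1.08],0]
    - [[0,0,0],[0,0,-1.2],0]
    - [[0,0,0],[0,0,-1.32],0]
    - [[0,0,0],[0,0,-1.44],0]

```text
clock: 7.05
eef_pos: [0.5862, 0.0009, 0.249]
tool_rot: [0.702, 0.713, -0.003, -0.001]
ft_force: [0.8, -1.0, -0.9]
grip_width: 0.0001
```

send_rows:
  moves:
    - [[0,0,0],[0,0,-0.12],0]
    - [[0,0,0],[0,0,-0.24],0]
    - [[0,0,0],[0,0,-0.36],0]
    - [[0,0,0],[0,0,-0.48],0]
    - [[0,0,0],[0,0,-0.6],0]
    - [[0,0,0],[0,0,-0.72],0]
    - [[0,0,0],[0,0,-0.84],0]
    - [[0,0,0],[0,0,-0.96],0]
    - [[0,0,0],[0,0,-1.08],0]
    - [[0,0,0],[0,0,-1.2],0]
    - [[0,0,0],[0,0,-1.32],0]
    - [[0,0,0],[0,0,-1.44],0]

```text
clock: 8.05
eef_pos: [0.5868, -0.0, 0.2476]
tool_rot: [0.055, 0.998, -0.001, -0.004]
ft_force: [0.2, -0.3, -0.4]
grip_width: -0.0
```

send_rows:
  moves:
    - [[0,0,0],[0,0,-0.12],0]
    - [[0,0,0],[0,0,-0.24],0]
    - [[0,0,0],[0,0,-0.36],0]
    - [[0,0,0],[0,0,-0.48],0]
    - [[0,0,0],[0,0,-0.6],0]
    - [[0,0,0],[0,0,-0.72],0]
    - [[0,0,0],[0,0,-0.84],0]
    - [[0,0,0],[0,0,-0.96],0]
    - [[0,0,0],[0,0,-1.08],0]
    - [[0,0,0],[0,0,-1.2],0]
    - [[0,0,0],[0,0,-1.32],0]
    - [[0,0,0],[0,0,-1.44],0]

```text
clock: 9.05
eef_pos: [0.5874, -0.0009, 0.2461]
tool_rot: [-0.619, 0.786, 0.002, -0.004]
ft_force: [-0.1, 0.3, 0.1]
grip_width: 0.0001
```

```bash
python3 goto.py 121.7 -27 50 0.082 301.7
```

```text
t 9.05 p [ 0.5874 -0.0009  0.2461] q [-0.6188  0.7855  0.0025 -0.004 ] F [-0.1  0.3  0.1] g 0.0001
q [-1.000e-03  4.480e-01  1.510e-01  1.283e+00 -1.000e-03 -1.336e+00]
tgt [0.4893 0.0294 0.1546] yaw now -103.5
shift mm [ -6.8 101.7  92.4] turn [ 0.01  0.   -0.79]
tip [ 0.5867 -0.001   0.1736] r 0.0482 ang -2.4
```

send_rows:
  moves:
    - [[-1,20,0],[0.001,0,-0.11],0]
    - [[-2,45,0],[0.003,0,-0.22],0]
    - [[-4,70,0],[0.004,0,-0.33],0]
    - [[-6,90,5],[0.005,0,-0.44],0]
    - [[-7,102,15],[0.007,0,-0.55],0]
    - [[-7,102,35],[0.008,0,-0.66],0]
    - [[-7,102,60],[0.01,0,-0.79],0]
    - [[-7,102,80],[0.01,0,-0.79],0]
    - [[-7,102,90],[0.01,0,-0.79],0]
    - [[-7,102,92],[0.01,0,-0.79],0]

```text
clock: 9.88
eef_pos: [0.4879, 0.0291, 0.1522]
tool_rot: [0.873, -0.487, -0.002, 0.001]
ft_force: [0.8, 0.3, -0.4]
grip_width: -0.0
```

```bash
python3 goto.py 121.7 -13 50 0.082 301.7; python3 -c "
from h import *
im=camera('scene'); cv2.imwrite('pics/s2z.png',cv2.resize(im[160:290,150:340,::-1],None,fx=4,fy=4,interpolation=cv2.INTER_CUBIC))"
```

```text
t 9.88 p [0.4879 0.0291 0.1522] q [ 0.8731 -0.4875 -0.0024  0.0011] F [ 0.8  0.3 -0.4] g -0.0
q [ 5.900e-02  3.450e-01 -2.730e-01  9.580e-01  1.000e-03 -2.064e+00]
tgt [0.5012 0.0367 0.1546] yaw now -58.3
shift mm [  0.5 -15.3  -2.4] turn [ 0.004  0.003 -0.001]
tip [0.4875 0.0291 0.0796] r 0.0583 ang 151.2
```

View pics/s2z.png

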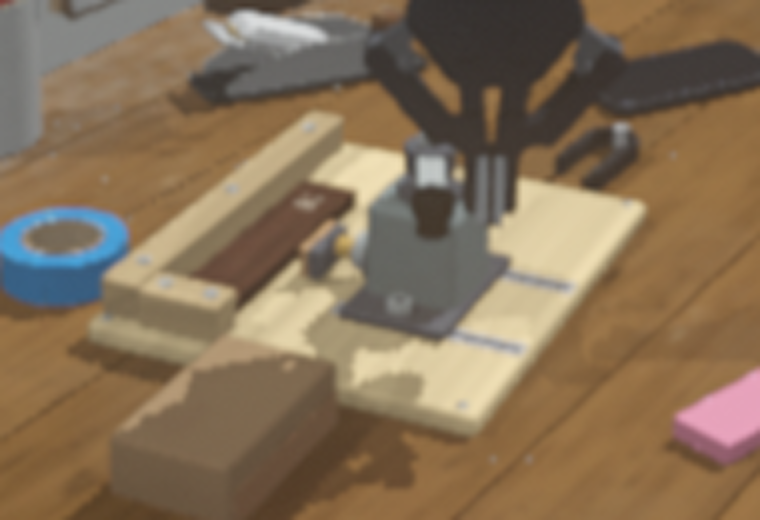

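The closed fingertips at (490,190) stand behind the crank arm, level with it and clear of the housing and knob. Next I approach the arm.

send_rows:
  moves:
    - [[0,-4,-2],[0.002,0,0],0]
    - [[0,-8,-2],[0.004,0.003,0],0]
    - [[0,-12,-2],[0.004,0.003,0],0]
    - [[0,-14,-2],[0.004,0.003,0],0]
    - [[0,-15,-2],[0.004,0.003,0],0]

```text
clock: 10.35
eef_pos: [0.5018, 0.0372, 0.1559]
tool_rot: [0.873, -0.487, 0.001, -0.0]
ft_force: [-2.0, -1.8, 1.4]
grip_width: 0.0002
```

send_rows:
  moves:
    - [[-1,-5.3,0],[0,0,0.105],0]
    - [[-1.5,-10.7,0],[0,0,0.209],0]
    - [[-1.4,-16.1,0],[0,0,0.314],0]
    - [[-0.8,-21.4,0],[0,0,0.419],0]
    - [[0.4,-26.7,0],[0,0,0.524],0]
    - [[2.2,-31.8,0],[0,0,0.628],0]

```text
clock: 10.85
eef_pos: [0.5296, 0.0524, 0.156]
tool_rot: [-0.678, 0.735, -0.0, 0.0]
ft_force: [-3.2, -0.9, 0.5]
grip_width: -0.0002
```

```bash
python3 goto.py 85 -12.5 50 0.082 265; python3 -c "
from h import *
im=camera('top'); cv2.imwrite('pics/t4z.png',cv2.resize(im[135:255,180:330,::-1],None,fx=5,fy=5,interpolation=cv2.INTER_CUBIC))"
```

```text
t 10.85 p [0.5296 0.0524 0.156 ] q [-6.782e-01  7.349e-01 -4.000e-04  4.000e-04] F [-3.2 -0.9  0.5] g -0.0002
q [ 0.099  0.413 -0.157  1.    -0.    -1.392]
tgt [0.5304 0.0519 0.1546] yaw now -94.6
shift mm [ 0.4 -0.8  1.4] turn [-0.001  0.     0.007]
tip [0.5297 0.0524 0.0834] r 0.0521 ang 99.7
```

View pics/t4z.png

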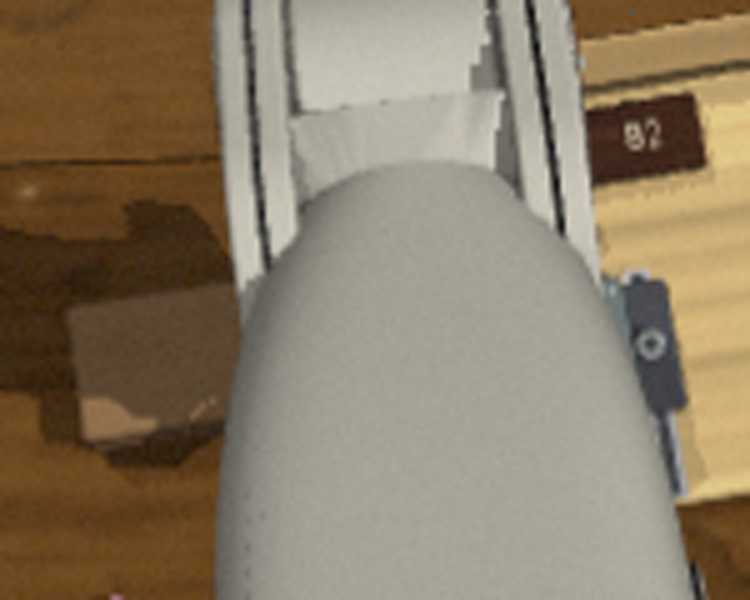

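Contact force is about 3 N against the motion, which matches the stiff crank. I keep going round.

send_rows:
  moves:
    - [[-1,-5.3,0],[0,0,0.105],0]
    - [[-1.5,-10.7,0],[0,0,0.209],0]
    - [[-1.4,-16.1,0],[0,0,0.314],0]
    - [[-0.8,-21.4,0],[0,0,0.419],0]
    - [[0.4,-26.7,0],[0,0,0.524],0]
    - [[2.2,-31.8,0],[0,0,0.628],0]
    - [[4.5,-36.7,0],[0,0,0.733],0]
    - [[7.3,-41.3,0],[0,0,0.838],0]
    - [[10.5,-45.6,0],[0,0,0.942],0]
    - [[14.2,-49.6,0],[0,0,1.047],0]
    - [[18.2,-53.1,0],[0,0,1.152],0]
    - [[22.7,-56.2,0],[0,0,1.257],0]

```text
clock: 11.9
eef_pos: [0.5849, 0.0262, 0.1563]
tool_rot: [-0.114, 0.993, 0.001, 0.001]
ft_force: [-1.6, 2.5, -0.5]
grip_width: 0.0002
```

```bash
python3 goto.py 13 -12.5 50 0.082 193
```

```text
t 11.9 p [0.5849 0.0262 0.1563] q [-0.1141  0.9935  0.0011  0.0015] F [-1.6  2.5 -0.5] g 0.0002
q [ 0.044  0.506 -0.003  1.059  0.002 -0.185]
tgt [0.5844 0.0244 0.1546] yaw now -166.9
shift mm [ 0.9 -1.6  1.7] turn [0.002 0.003 0.002]
tip [0.5851 0.0263 0.0837] r 0.0531 ang 28.5
```

send_rows:
  moves:
    - [[-0.5,-6.3,1],[0,0,0.105],0]
    - [[-0.8,-12,1.5],[0,0,0.209],0]
    - [[-0.5,-17.5,1.5],[0,0,0.314],0]
    - [[0,-22.9,1.5],[0,0,0.419],0]
    - [[1.3,-28.2,1.5],[0,0,0.524],0]
    - [[3.2,-33.3,1.5],[0,0,0.628],0]
    - [[5.4,-38,1.5],[0,0,0.733],0]
    - [[8.5,-42.5,1.5],[0,0,0.838],0]
    - [[12,-46.5,1.5],[0,0,0.942],0]
    - [[16,-50.3,1.5],[0,0,1.047],0]
    - [[20.2,-53.5,1.5],[0,0,1.152],0]
    - [[24.5,-56.4,1.5],[0,0,1.257],0]

```text
clock: 12.9
eef_pos: [0.5765, -0.0344, 0.1559]
tool_rot: [0.493, 0.87, 0.003, 0.004]
ft_force: [3.4, -1.0, -0.9]
grip_width: -0.0001
```

```bash
python3 goto.py -59 -12.5 50 0.082 121
```

```text
t 12.9 p [ 0.5765 -0.0344  0.1559] q [0.4929 0.8701 0.0034 0.0036] F [ 3.4 -1.  -0.9] g -0.0001
q [-0.061  0.488 -0.035  1.039  0.003  0.97 ]
tgt [ 0.575  -0.0354  0.1546] yaw now 120.9
shift mm [-0.1 -1.8  1.2] turn [ 0.009  0.003 -0.001]
tip [ 0.5772 -0.0342  0.0833] r 0.0523 ang -42.3
```

send_rows:
  moves:
    - [[-1,-6.8,1],[0,0,0.105],0]
    - [[-1.5,-12.4,1],[0,0,0.209],0]
    - [[-1.4,-17.8,1],[0,0,0.314],0]
    - [[-0.8,-23.1,1],[0,0,0.419],0]
    - [[0.4,-28.4,1],[0,0,0.524],0]
    - [[2.2,-33.5,1],[0,0,0.628],0]
    - [[4.5,-38.4,1],[0,0,0.733],0]
    - [[7.3,-42,1],[0,0,0.838],0]

```text
clock: 13.57
eef_pos: [0.5388, -0.0508, 0.1559]
tool_rot: [0.805, 0.593, 0.006, 0.005]
ft_force: [2.1, -4.1, -0.1]
grip_width: -0.0003
```

```bash
python3 goto.py -107 -12.5 50 0.082 73;python3 goto.py -107 -30 50 0.16 73
```

```text
t 13.57 p [ 0.5388 -0.0508  0.1559] q [0.8053 0.5928 0.0063 0.0048] F [ 2.1 -4.1 -0.1] g -0.0003
q [-9.500e-02  4.200e-01 -1.450e-01  9.900e-01  1.000e-03  1.778e+00]
tgt [ 0.5358 -0.0505  0.1546] yaw now 72.7
shift mm [-0.5 -3.   1.2] turn [ 0.015 -0.004 -0.005]
tip [ 0.54   -0.0509  0.0833] r 0.0519 ang -88.4
t 13.57 p [ 0.5388 -0.0508  0.1559] q [0.8053 0.5928 0.0063 0.0048] F [ 2.1 -4.1 -0.1] g -0.0003
q [-9.500e-02  4.200e-01 -1.450e-01  9.900e-01  1.000e-03  1.778e+00]
tgt [ 0.5526 -0.0556  0.2326] yaw now 72.7
shift mm [ -0.1  15.7 -76.5] turn [ 0.015 -0.004 -0.005]
tip [ 0.54   -0.0509  0.0833] r 0.0519 ang -88.4
```

send_rows:
  moves:
    - [[0,8,0],[0,0,0],0]
    - [[0,17,-5],[0.007,0,0],0]
    - [[0,17,-30],[0.015,-0.004,0],0]
    - [[0,17,-60],[0.015,-0.004,0],0]
    - [[15,25,-90],[0.015,-0.004,0],0]
    - [[35,45,-94],[0.015,-0.004,0],0]
    - [[51,59,-94],[0.015,-0.004,0],0]
    - [[51,59,-94],[0.015,-0.004,0],0]
    - [[51,59,-94],[0.015,-0.004,0],0]

```text
clock: 14.32
eef_pos: [0.6103, -0.0189, 0.251]
tool_rot: [0.804, 0.595, 0.001, 0.0]
ft_force: [-1.3, -0.1, -0.5]
grip_width: 0.0001
```

```bash
python3 snap.py w4
```

```text
t 14.32 p [ 0.6103 -0.0189  0.251 ] q [8.040e-01 5.947e-01 9.000e-04 3.000e-04] F [-1.3 -0.1 -0.5] g 0.0001
```

View pics/w4z.png

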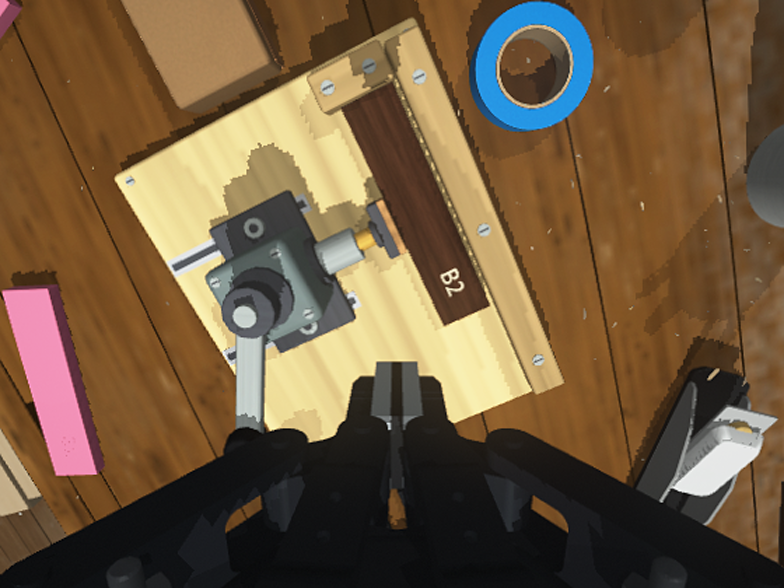

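The view shows the pad's cork face at (400,228) touching the blank. The blank's end is at the stop near (370,95) and it is nearly against the fence. The crank points down, from hub (245,315) to knob (243,440).

```bash
cat > m4.py <<'E'
from h import *
import pickle
c,o=pickle.load(open('pics/w4.pkl','rb')); z=1.4
def X(p,h): return onz(c,np.array(p)/z,h)[:2]
s1,s2,s3=X((419,77),.034),X((484,230),.034),X((538,360),.034)
yaw=np.arctan2(s3[0]-s1[0],s1[1]-s3[1]);print('yaw',np.degrees(yaw))
ux=np.array([np.cos(yaw),np.sin(yaw)]);uy=np.array([-np.sin(yaw),np.cos(yaw)])
ox=(s1+s2+s3)@ux/3-.0813; oy=s3@uy+.120
F=lambda p,h:np.round([(X(p,h)@ux-ox)*1e3,(X(p,h)@uy-oy)*1e3],1)
for n,p,h in[('fenceFrTop',(388,50),.034),('fenceFrTop2',(535,391),.034),('stop',(391,86),.034),('stop2',(330,112),.034),('blkFarL',(391,84),.024),('blkFarR',(488,303),.024),('blkNearL',(344,107),.024),('blkNearR',(445,325),.024),('padface a',(383,201),.032),('padface b',(407,254),.032),('hub',(243,317),.105),('armend mid',(250,415),.096),('arm start',(248,345),.096)]: print(n,F(p,h))
d=X((250,415),.096)-X((248,345),.096);print('arm ang',np.degrees(np.arctan2(d[1],d[0])))
E
python3 m4.py; python3 goto.py -102 -25 50 0.082 258
```

```text
yaw 8.302111062193733
fenceFrTop [71.5 91.4]
fenceFrTop2 [  71.4 -140.8]
stop [64.9 73.9]
stop2 [27.4 76.4]
blkFarL [65.9 76.2]
blkFarR [ 66.5 -72.4]
blkNearL [35.4 76.6]
blkNearR [ 34.5 -74.4]
padface a [32.9 17.8]
padface b [ 32.3 -18. ]
hub [-48.8   1.8]
armend mid [-78.3 -49.9]
arm start [-58.4 -14. ]
arm ang -110.79789876483196
t 14.37 p [ 0.6092 -0.0194  0.2506] q [ 8.044e-01  5.941e-01  2.000e-04 -1.000e-04] F [-0.2  0.2  0.9] g 0.0004
q [-0.032  0.484  0.22   1.307  0.     1.837]
tgt [ 0.5526 -0.0531  0.1546] yaw now 72.9
shift mm [-48.9 -44.3  96. ] turn [-1.000e-03 -0.000e+00  3.053e+00]
tip [ 0.6093 -0.0193  0.178 ] r 0.0736 ang -16.0
```

```bash
cat > prof.py <<'E'
from h import *
import pickle,sys
# sample colours along the ram axis (jig y=yj) at height zz
def prof(n,yj=0.,zz=.031,r=range(-16,76),O=(.5885,.008),yaw=8.2):
    c,o=pickle.load(open(f'pics/{n}.pkl','rb')); im=cv2.imread(f'pics/{n}.png'); hsv=cv2.cvtColor(im,cv2.COLOR_BGR2HSV)
    a=np.radians(yaw);ux=np.array([np.cos(a),np.sin(a)]);uy=np.array([-np.sin(a),np.cos(a)])
    P=[proj(c,np.r_[np.array(O)+x/1e3*ux+yj/1e3*uy,zz]) for x in r]
    m=np.array(P,np.float32)[None]; s=cv2.remap(cv2.blur(hsv,(1,1)),m[...,0],m[...,1],cv2.INTER_NEAREST)[0]
    print(n,yj,zz,' '.join(f'{x}:{h},{S},{v}' for x,(h,S,v) in zip(r,s)))
if __name__=='__main__':
    for n in sys.argv[1:]:
        prof(n,r=range(-16,40)); prof(n,yj=-30,zz=.024,r=range(20,76)); 
E
python3 prof.py w3 w4
python3 - <<'E'
from h import *
import pickle
H=np.array([.5385,.001])
# arm centre line by bright low-sat mask on rings about the axis, z=.096
for n in('w1','w3','w4'):
    c,o=pickle.load(open(f'pics/{n}.pkl','rb')); hsv=cv2.cvtColor(cv2.imread(f'pics/{n}.png'),cv2.COLOR_BGR2HSV)
    for r in(.03,.04,.05,.06):
        A=[]
        for d in np.arange(-180,180,1.):
            p=proj(c,np.r_[H+r*np.array([np.cos(np.radians(d)),np.sin(np.radians(d))]),.096]); u,v=np.round(p).astype(int)
            if 0<=u<560 and 0<=v<290 and hsv[v,u,1]<40 and 110<hsv[v,u,2]: A.append(int(d))
        print(n,r,A)
E
```

```text
w3 0.0 0.031 -16:75,10,200 -15:73,11,201 -14:73,11,202 -13:70,11,204 -12:73,12,187 -11:30,13,79 -10:19,89,100 -9:19,171,173 -8:22,156,244 -7:22,157,239 -6:22,156,237 -5:22,156,238 -4:22,156,238 -3:22,158,238 -2:22,158,238 -1:22,160,238 0:20,160,217 1:18,84,131 2:111,27,96 3:108,13,95 4:105,6,89 5:17,38,47 6:165,7,70 7:114,13,100 8:120,8,95 9:120,8,95 10:120,5,93 11:111,19,93 12:12,67,115 13:16,140,202 14:16,135,209 15:16,134,209 16:15,139,176 17:16,132,77 18:15,137,80 19:17,129,91 20:20,117,133 21:21,111,161 22:21,111,158 23:20,112,146 24:21,112,141 25:20,115,118 26:20,111,151 27:21,103,223 28:21,109,203 29:13,136,94 30:10,146,77 31:10,138,76 32:11,143,73 33:11,142,77 34:11,139,77 35:11,143,75 36:11,141,76 37:10,140,71 38:9,137,65 39:10,137,65
w3 -30 0.024 20:24,91,239 21:24,91,239 22:24,90,240 23:24,93,237 24:21,103,221 25:21,104,221 26:21,104,220 27:21,109,204 28:13,135,89 29:11,136,73 30:11,137,69 31:12,140,73 32:12,138,76 33:11,138,70 34:12,140,71 35:11,138,70 36:11,138,70 37:12,144,78 38:12,141,83 39:11,140,80 40:10,139,79 41:12,140,71 42:11,137,69 43:12,140,73 44:11,139,77 45:1
[... 3810 characters left out ...]
 -3, -2, -1, 0, 1, 2, 3, 4, 5, 6, 7, 8, 9, 10, 11, 12, 13, 14, 15, 16, 17, 18, 19, 20, 21, 22, 23, 24, 25, 26, 27, 28, 29, 30, 31, 32, 33]
w4 0.04 [-121, -120, -119, -118, -117, -116, -115, -114, -113, -112, -111, -110, -109, -108, -107, -106, -105, -104, -103, -102, 43, 45, 46, 47, 64, 65, 66, 67, 93, 94, 95, 96, 97, 98, 99, 100, 101, 102, 103, 104, 105, 106, 107, 108, 109, 110, 111, 112, 113, 114, 115, 117, 127, 128, 129, 130, 131, 132, 133]
w4 0.05 [-119, -118, -117, -116, -115, -114, -113, -112, -111, -110, -109, -108, -107, -106, -105, -104, 9, 10, 11, 12, 13, 14, 15, 16, 17, 18, 19, 20, 21, 22, 23, 24, 25, 26]
w4 0.06 [10, 11, 12, 13, 14, 15, 16, 17, 18, 19, 20, 21, 22, 23, 41, 42, 43]
```

Measured state: the brass stem is still at its free 11 mm and the crank has turned about 233° (arm now at -111.5°). About 3.5 mm of gap to the fence remains, so the nip should be about 52° on and the finish about 142° on. I'll re-orient the tool half a turn and carry on.

send_rows:
  moves:
    - [[0,0,0],[0,0,-0.12],0]
    - [[0,0,0],[0,0,-0.24],0]
    - [[0,0,0],[0,0,-0.36],0]
    - [[0,0,0],[0,0,-0.48],0]
    - [[0,0,0],[0,0,-0.6],0]
    - [[0,0,0],[0,0,-0.72],0]
    - [[0,0,0],[0,0,-0.84],0]
    - [[0,0,0],[0,0,-0.96],0]
    - [[0,0,0],[0,0,-1.08],0]
    - [[0,0,0],[0,0,-1.2],0]
    - [[0,0,0],[0,0,-1.32],0]
    - [[0,0,0],[0,0,-1.44],0]

```text
clock: 15.37
eef_pos: [0.6085, -0.0201, 0.2504]
tool_rot: [0.21, 0.978, 0.0, -0.0]
ft_force: [0.3, -0.5, 0.2]
grip_width: 0.0001
```

send_rows:
  moves:
    - [[0,0,0],[0,0,-0.12],0]
    - [[0,0,0],[0,0,-0.24],0]
    - [[0,0,0],[0,0,-0.36],0]
    - [[0,0,0],[0,0,-0.48],0]
    - [[0,0,0],[0,0,-0.6],0]
    - [[0,0,0],[0,0,-0.72],0]
    - [[0,0,0],[0,0,-0.84],0]
    - [[0,0,0],[0,0,-0.96],0]
    - [[0,0,0],[0,0,-1.08],0]
    - [[0,0,0],[0,0,-1.2],0]
    - [[0,0,0],[0,0,-1.32],0]

```text
clock: 16.28
eef_pos: [0.6077, -0.0208, 0.2502]
tool_rot: [-0.437, 0.899, 0.001, -0.001]
ft_force: [0.4, -0.1, -0.2]
grip_width: -0.0002
```

```bash
python3 goto.py -111.5 -28 50 0.082 248.5
```

```text
t 16.28 p [ 0.6077 -0.0208  0.2502] q [-4.370e-01  8.994e-01  7.000e-04 -6.000e-04] F [ 0.4 -0.1 -0.2] g -0.0002
q [-3.400e-02  4.830e-01  2.160e-01  1.306e+00  1.000e-03 -9.390e-01]
tgt [ 0.5462 -0.0558  0.1546] yaw now -128.2
shift mm [65.5 26.5 95.7] turn [ 0.002 -0.    -0.291]
tip [ 0.6076 -0.0207  0.1776] r 0.0724 ang -17.5
```

send_rows:
  moves:
    - [[20,8,0],[0,0,-0.1],0]
    - [[45,18,0],[0,0,-0.2],0]
    - [[65,26,0],[0,0,-0.29],0]
    - [[65,26,20],[0,0,-0.29],0]
    - [[65,26,50],[0,0,-0.29],0]
    - [[65,26,80],[0,0,-0.29],0]
    - [[65,26,93],[0,0,-0.29],0]
    - [[65,26,95],[0,0,-0.29],0]
    - [[65,26,95],[0,0,-0.29],0]

```text
clock: 17.03
eef_pos: [0.5457, -0.0561, 0.1544]
tool_rot: [-0.563, 0.827, 0.002, -0.002]
ft_force: [1.0, -0.3, 0.0]
grip_width: 0.0
```

```bash
python3 goto.py -111.5 -20 50 0.082 248.5
```

```text
t 17.03 p [ 0.5457 -0.0561  0.1544] q [-0.5626  0.8268  0.0017 -0.0016] F [ 1.  -0.3  0. ] g 0.0
q [-0.103  0.446 -0.107  1.022  0.    -1.298]
tgt [ 0.5388 -0.0529  0.1546] yaw now -111.5
shift mm [-0.5  7.6 -0.2] turn [ 0.005 -0.001 -0.001]
tip [ 0.5454 -0.056   0.0818] r 0.0575 ang -83.1
```

send_rows:
  moves:
    - [[0,4,0],[0.003,0,0],0]
    - [[0,7,0],[0.005,0,0],0]
    - [[0,8,0],[0.005,0,0],0]

```text
clock: 17.28
eef_pos: [0.5383, -0.0531, 0.1557]
tool_rot: [-0.563, 0.827, -0.001, 0.001]
ft_force: [-0.0, 1.0, -0.4]
grip_width: 0.0003
```

send_rows:
  moves:
    - [[1.8,5.3,0],[0,0,0.105],0]
    - [[3.1,10.8,0],[0,0,0.209],0]
    - [[3.7,16.4,0],[0,0,0.314],0]
    - [[3.8,22.1,0],[0,0,0.419],0]
    - [[3.3,27.7,0],[0,0,0.524],0]
    - [[2.2,33.2,0],[0,0,0.628],0]
    - [[0.5,38.6,0],[0,0,0.733],0]
    - [[-1.7,43.8,0],[0,0,0.838],0]
    - [[-4.4,48.7,0],[0,0,0.942],0]
    - [[-7.7,53.3,0],[0,0,1.047],0]
    - [[-11.4,57.5,0],[0,0,1.152],0]
    - [[-15.5,61.4,0],[0,0,1.257],0]

```text
clock: 18.28
eef_pos: [0.4869, -0.0167, 0.1569]
tool_rot: [0.034, 0.999, -0.002, 0.002]
ft_force: [-0.8, -1.6, 1.9]
grip_width: -0.0001
```

```bash
python3 goto.py -183.5 -20 50 0.082 176.5
```

```text
t 18.28 p [ 0.4869 -0.0167  0.1569] q [ 0.0336  0.9994 -0.0016  0.002 ] F [-0.8 -1.6  1.9] g -0.0001
q [-0.033  0.332 -0.279  0.956 -0.003  0.034]
tgt [ 0.4874 -0.0159  0.1546] yaw now 176.2
shift mm [-0.5  0.8  2.3] turn [-0.003  0.004 -0.006]
tip [ 0.4871 -0.0169  0.0843] r 0.0544 ang -160.7
```

send_rows:
  moves:
    - [[1.8,6,1],[0,0,0.105],0]
    - [[3.1,11.6,2],[0,0,0.209],0]
    - [[3.7,17.2,2.5],[0,0,0.314],0]
    - [[3.8,22.9,2.5],[0,0,0.419],0]
    - [[3.3,28.5,2.5],[0,0,0.524],0]
    - [[2.2,34,2.5],[0,0,0.628],0]

```text
clock: 18.78
eef_pos: [0.4864, 0.0171, 0.1552]
tool_rot: [0.343, 0.939, -0.002, 0.003]
ft_force: [-0.7, -1.8, 1.3]
grip_width: 0.0
```

```bash
python3 goto.py -219.5 -20 50 0.082 140.5; python3 goto.py -219.5 -40 60 0.16 140.5
```

```text
t 18.78 p [0.4864 0.0171 0.1552] q [ 0.3431  0.9393 -0.0015  0.0027] F [-0.7 -1.8  1.3] g 0.0
q [ 0.038  0.333 -0.282  0.952 -0.005  0.738]
tgt [0.4872 0.0174 0.1546] yaw now 139.9
shift mm [-0.5  0.7  0.6] turn [-0.001  0.006 -0.011]
tip [0.4867 0.0168 0.0826] r 0.0542 ang 163.0
t 18.78 p [0.4864 0.0171 0.1552] q [ 0.3431  0.9393 -0.0015  0.0027] F [-0.7 -1.8  1.3] g 0.0
q [ 0.038  0.333 -0.282  0.952 -0.005  0.738]
tgt [0.4668 0.0083 0.2326] yaw now 139.9
shift mm [  8.9 -19.5 -77.4] turn [-0.001  0.006 -0.011]
tip [0.4867 0.0168 0.0826] r 0.0542 ang 163.0
```

send_rows:
  moves:
    - [[0,-10,0],[0,0,0],0]
    - [[0,-20,-5],[0,0,0],0]
    - [[0,-20,-40],[0,0,0],0]
    - [[0,-20,-75],[0,0,0],0]
    - [[-15,-10,-95],[0,0,0],0]
    - [[-45,10,-95],[0,0,0],0]
    - [[-75,30,-95],[0,0,0],0]
    - [[-105,50,-95],[0,0,0],0]
    - [[-123,62,-95],[0,0,0],0]
    - [[-123,62,-95],[0,0,0],0]
    - [[-123,62,-95],[0,0,0],0]

```text
clock: 19.7
eef_pos: [0.62, -0.0156, 0.2507]
tool_rot: [0.343, 0.939, -0.002, 0.002]
ft_force: [-0.7, -0.3, 0.4]
grip_width: -0.0001
```

```bash
python3 snap.py w5; python3 prof.py w5
```

```text
t 19.7 p [ 0.62   -0.0156  0.2507] q [ 0.3428  0.9394 -0.0017  0.0023] F [-0.7 -0.3  0.4] g -0.0001
w5 0.0 0.031 -16:60,10,123 -15:75,10,203 -14:75,10,210 -13:75,10,210 -12:73,11,207 -11:71,10,211 -10:75,10,210 -9:75,10,210 -8:73,11,211 -7:71,10,207 -6:72,12,209 -5:67,11,210 -4:70,11,210 -3:70,11,210 -2:70,11,210 -1:68,10,209 0:73,11,209 1:70,11,211 2:67,11,208 3:71,10,207 4:68,10,207 5:71,10,207 6:70,11,209 7:75,10,207 8:71,10,208 9:72,12,209 10:75,10,208 11:70,11,204 12:71,10,204 13:77,11,209 14:87,15,186 15:19,152,195 16:21,161,238 17:22,156,237 18:22,156,236 19:20,162,228 20:20,162,228 21:20,162,195 22:120,3,90 23:113,10,100 24:120,5,97 25:135,6,88 26:135,5,95 27:110,8,101 28:120,5,100 29:120,5,98 30:113,21,99 31:15,121,173 32:16,132,218 33:16,132,218 34:16,132,220 35:16,138,196 36:12,131,72 37:11,134,74 38:11,142,81 39:10,137,82
w5 -30 0.024 20:24,85,244 21:24,85,244 22:24,85,243 23:25,87,242 24:24,89,242 25:25,87,242 26:24,89,240 27:23,95,234 28:23,95,234 29:23,93,237 30:23,94,236 31:23,93,236 32:23,93,237 33:23,92,242 34:19,119,129 35:16,125,53 36:12,136,73 37:11,134,82 38:11,137,80 39:11,137,80 40:11,136,79 41:11,136,75 42:11,133,75 43:11,139,75 44:12,138,76 45:11,139,81 46:11,141,87 47:11,140,84 48:10,140,84 49:12,139,81 50:11,136,75 51:11,137,78 52:11,140,82 53:11,141,85 54:11,139,86 55:10,139,86 56:11,143,93 57:11,143,89 58:11,142,88 59:11,142,86 60:11,146,82 61:11,145,79 62:11,140,69 63:11,140,69 64:10,139,75 65:11,140,69 66:11,134,61 67:12,136,58 68:12,134,57 69:13,131,64 70:18,119,103 71:18,120,102 72:19,117,98 73:19,119,159 74:19,117,185 75:19,112,203
```

View pics/w5z.png

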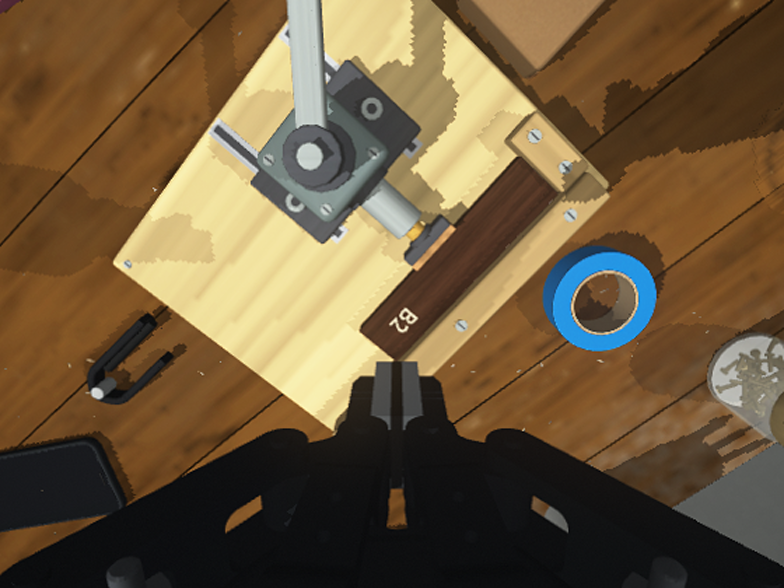

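The blank now lies flush on the fence and against the stop, with the pad on it at (430,250) and the brass stem visibly shorter. The crank arm points up from the hub at (310,155). Next I measure the crank angle.

```bash
cat > ang.py <<'E'
from h import *
import pickle,sys
H=np.array([.5385,.001])
for n in sys.argv[1:]:
    c,o=pickle.load(open(f'pics/{n}.pkl','rb')); hsv=cv2.cvtColor(cv2.imread(f'pics/{n}.png'),cv2.COLOR_BGR2HSV)
    for r in(.034,.04,.045,.05,.056):
        A=[]
        for d in np.arange(0,360,1.):
            p=proj(c,np.r_[H+r*np.array([np.cos(np.radians(d)),np.sin(np.radians(d))]),.096]); u,v=np.round(p).astype(int)
            if 0<=u<560 and 0<=v<255 and hsv[v,u,1]<40 and 110<hsv[v,u,2]: A.append(int(d))
        g=np.split(A,np.where(np.diff(A)>1)[0]+1) if A else []
        print(n,r,[(int(k[0]),int(k[-1])) for k in g if len(k)>3])
E
python3 ang.py w4 w5
```

```text
w4 0.034 [(22, 41), (91, 117), (325, 359)]
w4 0.04 [(64, 67), (93, 115), (127, 133)]
w4 0.045 [(124, 129)]
w4 0.05 [(9, 26)]
w4 0.056 [(9, 24), (347, 353)]
w5 0.034 [(6, 27), (78, 81), (122, 125), (127, 150), (214, 217), (225, 230)]
w5 0.04 [(6, 28), (118, 125), (130, 148), (210, 214), (219, 223), (334, 340)]
w5 0.045 [(6, 26), (50, 53), (131, 148), (212, 219)]
w5 0.05 [(7, 24), (54, 57), (132, 152)]
w5 0.056 [(8, 22), (134, 146)]
```

```bash
python3 goto.py 140 -31 50 0.082 140
```

```text
t 19.75 p [ 0.6192 -0.0152  0.2509] q [ 0.3428  0.9394 -0.0018  0.0021] F [-1.3  0.  -0.1] g 0.0
q [-0.023  0.502  0.25   1.316 -0.005  0.677]
tgt [0.4803 0.0094 0.1546] yaw now 139.9
shift mm [122.6 -70.4  95.8] turn [-0.002  0.005 -0.002]
tip [ 0.6194 -0.0156  0.1783] r 0.0825 ang -11.6
```

send_rows:
  moves:
    - [[30,-18,0],[0,0,0],0]
    - [[60,-36,0],[0,0,0],0]
    - [[90,-54,0],[0,0,0],0]
    - [[115,-68,0],[0,0,0],0]
    - [[122,-70,10],[0,0.005,0],0]
    - [[122,-70,40],[0,0.005,0],0]
    - [[122,-70,70],[0,0.005,0],0]
    - [[122,-70,90],[0,0.005,0],0]
    - [[122,-70,96],[0,0.005,0],0]
    - [[122,-70,96],[0,0.005,0],0]

```text
clock: 20.58
eef_pos: [0.4786, 0.0091, 0.1535]
tool_rot: [0.343, 0.939, -0.002, -0.002]
ft_force: [-0.5, 0.2, 0.5]
grip_width: -0.0001
```

```bash
python3 goto.py 140 -21.4 50 0.082 140
```

```text
t 20.58 p [0.4786 0.0091 0.1535] q [ 0.3426  0.9395 -0.0016 -0.0021] F [-0.5  0.2  0.5] g -0.0001
q [ 0.02   0.326 -0.298  0.952 -0.002  0.719]
tgt [0.4864 0.0167 0.1546] yaw now 139.9
shift mm [-1.1 10.9 -1.1] turn [-0.004 -0.003 -0.001]
tip [0.4782 0.009  0.0809] r 0.0608 ang 172.4
```

send_rows:
  moves:
    - [[0,5,-1],[0,0,0],0]
    - [[-1,9,-1],[0,0,0],0]
    - [[-1,11,-1],[0,0,0],0]

```text
clock: 20.83
eef_pos: [0.4879, 0.0172, 0.1562]
tool_rot: [0.342, 0.94, -0.001, -0.0]
ft_force: [-1.5, -2.6, 1.3]
grip_width: 0.0001
```

send_rows:
  moves:
    - [[1.8,5.3,0],[0,0,0.105],0]
    - [[3.1,10.8,0.5],[0,0,0.209],0]
    - [[3.7,16.4,0.5],[0,0,0.314],0]
    - [[3.8,22.1,0.5],[0,0,0.419],0]
    - [[3.3,27.7,0.5],[0,0,0.524],0]
    - [[2.5,31,0.5],[0,0,0.59],0]

```text
clock: 21.33
eef_pos: [0.5059, 0.043, 0.1565]
tool_rot: [0.602, 0.798, -0.001, -0.0]
ft_force: [-3.3, -0.5, 1.5]
grip_width: -0.0001
```

```bash
python3 goto.py 106 -21.4 50 0.082 106
```

```text
t 21.33 p [0.5059 0.043  0.1565] q [ 6.023e-01  7.983e-01 -1.300e-03 -2.000e-04] F [-3.3 -0.5  1.5] g -0.0001
q [ 0.086  0.371 -0.22   0.981 -0.002  1.378]
tgt [0.5041 0.0432 0.1546] yaw now 105.9
shift mm [ 0.6 -1.6  1.9] turn [-0.002  0.001 -0.001]
tip [0.5057 0.0429 0.0839] r 0.0532 ang 128.0
```

send_rows:
  moves:
    - [[0,-10,0],[0,0,0],0]
    - [[0,-20,-5],[0,0,0],0]
    - [[0,-20,-40],[0,0,0],0]
    - [[0,-20,-75],[0,0,0],0]
    - [[-15,-5,-95],[0,0,0],0]
    - [[-45,20,-95],[0,0,0],0]
    - [[-75,50,-95],[0,0,0],0]
    - [[-98,78,-95],[0,0,0],0]
    - [[-98,78,-95],[0,0,0],0]
    - [[-98,78,-95],[0,0,0],0]

```text
clock: 22.17
eef_pos: [0.6082, -0.0309, 0.2506]
tool_rot: [0.603, 0.798, -0.002, -0.001]
ft_force: [-0.2, -0.4, -0.2]
grip_width: 0.0001
```

```bash
python3 snap.py w6; python3 ang.py w6; python3 - <<'E'
from prof import *
prof('w6',r=range(4,44)); prof('w6',yj=-30,zz=.024,r=range(30,76,2)); prof('w6',yj=30,zz=.024,r=range(30,76,2))
E
```

```text
t 22.17 p [ 0.6082 -0.0309  0.2506] q [ 0.6026  0.798  -0.0017 -0.0008] F [-0.2 -0.4 -0.2] g 0.0001
w6 0.034 [(42, 51), (73, 79), (92, 124), (211, 216), (224, 228)]
w6 0.04 [(7, 28), (71, 74), (79, 82), (95, 123), (133, 137), (218, 221)]
w6 0.045 [(8, 27), (96, 112), (128, 134), (141, 145), (340, 347)]
w6 0.05 [(8, 25), (97, 111), (137, 142)]
w6 0.056 [(8, 23), (98, 111)]
w6 0.0 0.031 4:64,10,212 5:67,11,213 6:67,11,211 7:64,10,214 8:72,12,213 9:71,10,212 10:69,8,211 11:70,11,212 12:70,11,211 13:73,9,209 14:73,11,214 15:79,13,212 16:25,28,155 17:20,165,215 18:22,154,243 19:21,158,235 20:20,162,232 21:20,16,94 22:105,15,101 23:110,8,99 24:120,8,99 25:15,7,75 26:120,8,100 27:120,5,101 28:120,8,101 29:128,10,101 30:116,21,99 31:14,86,136 32:16,134,209 33:16,132,220 34:16,131,227 35:15,137,167 36:13,131,70 37:11,127,66 38:12,141,78 39:12,142,81 40:11,135,85 41:11,140,84 42:11,141,83 43:11,141,78
w6 -30 0.024 30:24,91,238 32:23,93,237 34:20,109,191 36:12,133,73 38:11,134,80 40:12,135,81 42:12,136,77 44:11,136,79 46:12,138,89 48:12,135,87 50:11,136,77 52:12,141,83 54:10,137,91 56:11,141,96 58:11,138,89 60:11,141,83 62:11,133,75 64:11,141,78 66:11,139,64 68:11,136,62 70:17,118,91 72:19,118,149 74:19,113,203
w6 30 0.024 30:20,111,140 32:21,109,141 34:20,109,147 36:12,138,85 38:11,140,91 40:12,139,81 42:12,140,82 44:11,142,81 46:11,141,78 48:10,141,78 50:11,140,80 52:11,144,87 54:11,143,89 56:11,138,83 58:10,137,84 60:11,141,78 62:10,144,76 64:12,141,65 66:11,137,69 68:11,142,70 70:19,117,94 72:18,119,141 74:19,114,192
```

The stem now shows about 5 mm, and the crank angle gives 5.8–6.4 mm of compression. The blank is parallel to the fence and flush with it, so I'm handing in.

```bash
python3 -c "
from workcell import order
print(order.job_done())"
```

```text
the job is handed in; nothing more can be done
None
```

I slid the blank along the fence until it met the end stop. I then pushed the crank clockwise about 377° in three passes, until the pad nipped the blank, and a quarter turn on. The job was handed in at 22.2 s; no verdict was reported.

**Checks before handing in**
- **Home:** the arm stalled at about 5 N against the stop, and a later picture showed the blank's end still there. I did not measure that end again after the final tightening.
- **Fence:** after tightening, the blank's edges near both ends read alike, at about 35 and 70 mm (text: 36 and 70). So it lies flush and parallel.
- **Clamp:** the brass stem shows 4.5–5 mm instead of 11 mm. The crank turned about 144° after the last untouched look, which makes 9.6 mm of travel. Less the 3.2–3.8 mm gap, that leaves about 5.8–6.4 mm pushed in, against a target of 6.
- **Bystanders:** the cork block, tape and capo looked undisturbed in the pictures, and nothing came near them.

**Disagreements**
- **Nip angle:** my first estimate was about 40–50° too low, because I took the pad's front face for its top edge. I corrected it from the profiles before tightening.
- **Finger offset:** the gap between fingertip and arm came out near 20 mm, not the 12.5 mm I assumed. The crank was therefore about 10° further round than planned; pictures settled the angle.
- **Compression midway:** the stem reading gave 3–4 mm and the crank reading 3.4–4.0 mm.
- **Stop position:** it read 2–4 mm short of its nominal y, so I relied on contact force.

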